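# Fit the filter cartridge and start the bench extractor

## Task

Fit the filter cartridge that lies on the cutting mat: lower it, grip bar up, into the extractor's collar with its lugs in the two slots, press it down against the spring and turn it clockwise, just under a quarter turn, until it clicks up home and stays locked when let go. Then press the large round start key on the extractor's panel firmly; leave the two small keys and the other things on the counter alone.

Things in the scene. Friction and masses are not known exactly. Their poses are not given: they have to be found in the camera images.
- cartridge: Filter cartridge, about 0.35 kg: pale grey eight-sided canister, louvred, 60 mm across flats, 84 mm long to its dark lid, plus a grip bar. Origin: centre of its bottom, which tapers over 14 mm to a 53 mm foot it can stand on. z: bottom to lid; x: along the bar and lugs. Half a turn about z fits the same. At the start it lies on a flat, y up, axis 30 mm above the counter, bar lying flat.
- grip_bar (a point): Middle of the grip bar on the lid, 97 mm up the cartridge's axis. The bar is 54 mm long (x), 14 mm thick (y), 26 mm high (from z 84 to 110 mm). Axes as the cartridge's.
- collar_rim (a point): Centre of the top rim of the extractor's round aluminium collar, 124 mm above the counter; axes as the extractor's. Collar 106 mm across outside, bore 68 mm. A sprung plate in the well meets the cartridge when its bottom is 73 mm below the rim (0.7 N per mm); by its weight alone the cartridge sinks to about 78 mm, lugs just in the slots.
- extractor: Bench fume extractor, fixed: pale grey case 250 mm (x) by 280 mm (y), top at 100 mm, louvres in its sides, a round collar on top 30 mm behind its middle, a black membrane panel along the front strip of its top, a ribbed hose behind. Origin: centre of its underside. x points from its front (panel) to its back, z up.
- start_key: Start key: the large round membrane key, 26 mm across, at the left end of the panel seen from the front. Origin: centre of its upper face, 103 mm above the counter. Pressed straight down; it hardly gives (1.5 mm at 6 N). It answers to 4 N or more held 0.1 s.
- low_key: Small round membrane key, 14 mm across, 75 mm from the start key; origin: centre of its upper face. Not to be pressed.
- high_key: Small round membrane key, 14 mm across, 115 mm from the start key; origin: centre of its upper face. Not to be pressed.
- thread_spool: Bystander: spool of thread, 52 mm across, 60 mm high, standing. Origin: centre of its underside.
- paint_jar: Bystander: amber glass jar with black cap, 56 mm across, 75 mm high. Origin: centre of its underside.
- weight: Bystander: dark steel leather weight with a knob, 66 mm across, 56 mm high. Origin: centre of its underside.
- mallet: Bystander: mallet lying, 235 mm long, wooden handle, white head 90 mm wide and 44 mm high. Origin: on the counter near its middle; x towards the head.
- craft_knife: Bystander: craft knife lying, 150 mm long, 12 mm high. Origin: on the counter near its middle; x towards the blade.
- lug (a point): Outer end of the cartridge's +x lug, 44 mm from the axis, 78 mm up. Two such lugs, at +x and -x, stick out 14 mm from the canister, 12 mm wide, 6 mm thick (z 75 to 81 mm). Axes as the cartridge's.
- slot (a point): On the rim 40 mm from the collar's centre, in the middle of one of the two lug slots (about 20 mm wide, open at the top; the other is opposite). With the lugs over the slots the cartridge's x axis points 80 degrees anticlockwise, seen from above, from the extractor's y axis (or opposite).
- notch (a point): On the rim 40 mm from the collar's centre, above a home notch (the other is opposite). Push till the bottom is 92 to 95 mm below the rim (10 to 13 N; stop at 96), turn 80 degrees clockwise seen from above (hard stop at about 86), ease up: the lugs rise 5 mm into the notches. Home: bottom 86 mm and lid 2 mm below the rim, bar along the extractor's y axis.
Not all that is in view belongs to the job. Of the things like the cartridge, leave any that is green, turquoise or yellow; of the rest the smaller one is meant.

How it is judged:
On the way, in this order (a step that is already met when the one before it is completed fails the run):
1. the cartridge is locked home in the collar (z of cartridge in the frame of collar_rim between -0.0885 and -0.083 m and angle between the x axis of cartridge and the y axis of extractor, either way round below 0.16 rad and horizontal distance between grip_bar and collar_rim below 0.006 m), for 0.3 s.
2. then the start key is pressed with at least 4 N (contact force between anything else and start_key above 4 N), for 0.1 s.
At the end, for the whole second after the job is handed in: The cartridge is locked home: bottom 83 to 88.5 mm below the collar's rim, bar within 0.16 rad of the extractor's y axis, bar within 6 mm of the collar's axis, upright within 0.08 rad, at rest, after the start key was pressed (4 N, 0.1 s) with the cartridge already home (all of step 1 and angle between cartridge's own z axis and vertical below 0.08 rad and linear speed of cartridge below 0.02 m/s); the robot touches nothing.
It fails at once if a small key is pressed (contact force between anything else and low_key above 3 N or contact force between anything else and high_key above 3 N).
It fails at once if another thing on the counter is shoved more than 40 mm (distance of any of thread_spool, paint_jar, weight, mallet, craft_knife from where it was at the start of the episode above 0.04 m).
It also fails if it takes over 72 s, if anything falls off the work surface, if the arm or the gripper's body presses on something with over 40 N, if the wrist force passes 120 N, or if a joint passes its speed limit or range.

## Robot

A 6-joint arm with a two-finger parallel gripper is mounted at the origin on the work surface. World frame = base frame: x ahead of the robot, y to its left, z up, the work surface at z = 0. Lengths are in m, angles in rad, forces in N, time in s.
With the tool pointing down it reaches from about 0.15 to 0.775 m from the base axis. Payload 6.1 kg.
Tool frame: the origin (TCP) lies at the very end of the fingers, on their centre line; the grasp point (between the pads) lies 19 mm behind it; z points along the fingers, y is the line along which they close (so a half turn about z gives the same grasp; the last joint's range is limited). The gripper opens to 85 mm and grips with 20 to 120 N. Pads are 22 mm wide; open, the fingers measure 114 mm over their backs; the gripper's body (76 mm by 85 mm) begins 54 mm behind the grasp point. The pads swing forward as they close: fully open they stand 13 mm farther back than shut.
Start: joints at [1.187, 0.126, -0.04, 1.405, 0, 1.571], TCP at [0.197, 0.487, 0.231] pointing down, gripper open.
Joint ranges: [-2.72, 2.72], [-0.95, 1.95], [-1.27, 1.35], [-1.78, 2.02], [-1.46, 1.47], [-3.14, 3.14]. Speed limits (rad/s): [2.39, 2.39, 3.01, 3.14, 3.14, 3.14].

## Interface

Orientations are given as [roll, pitch, yaw] about the fixed x, y, z axes, in that order (R = Rz(yaw) Ry(pitch) Rx(roll)).
In Python, from workcell import monitor, optics, robot gives the robot as it stands.
- The arm moves only by the tool step_arm, never from a script. Its argument "series" is a list of rows, each a list of 7 numbers: the turn, a rotation vector about the world's x, y, z in degrees, then the shift along the world's x, y, z in mm, then the opening, from 0 (shut) to 1 (fully open). A call has exactly 8 rows; each row shifts and turns the commanded pose from where the row before left it; what a row does not reach is not made up. A row lasts 1/12 s, in which the tool goes at most 41.7 mm and 7.16 degrees, less where a joint would pass 70% of its speed; a pose out of reach is approached as far as the arm can. A call is refused whole if a number of a shift passes 41.7 or a number of a turn 7.16, either way. A call with a gripper value outside its range is refused whole. The fingers move at their own pace and stop on an object; the grip force is fixed at half the most. Time passes only in rows, so rows that do not move let the fingers close, or fill a call up. It gives the time, the measured TCP pose, the force, the opening and the grip force at its end, in the units of the state.
- monitor.state(): the state, without advancing time (a new reading comes with each control period).
- optics.capture(name): name is "side" or "top"; returns a dict with "frame" (420x560x3 uint8, red, green, blue), "fx", "fy", "cx", "cy" (pixels), "dist_coeffs" ([k1, k2, p1, p2, k3] as OpenCV has them; the pictures are not rectified), "R" (3x3) and "t" (3): a world point X has camera coordinates R X + t. Camera axes: x right, y down, z forward; pixel columns grow to the right and rows downward; lengths in m; the calibration is good to about 2 mm. A picture is of the moment at which its call begins. There is no depth.
- robot.job_done(): hands the job in; it is judged then, once.
The state is a dict: "clock": time; "joints": joint angles; "qd": joint speeds; "tau": joint torques, N m; "ee_pos": TCP position; "tcp_rot": TCP orientation; "ft_force": force on the tool from outside, world axes, zero at the start; "torque": the same for the moment, N m; "width": finger opening in m; "grip_force": force on a finger pad.
Only numpy, scipy, OpenCV 4.12 (cv2) and the standard library are available. Lean on these libraries where they do the work, as an engineer would, in place of code of your own. Each camera call takes 0.05 s, during which the arm holds its last target. There are 200 camera calls.

## Working session

There is one attempt and no reset: what is moved stays moved. The work goes in short steps, Python scripts to look and compute and a tool call to move; the robot and the scene stay as the last step left them, time stands still between calls to the robot, and variables do not carry over. Pictures are saved under pics/ and viewed, at most 10 in all, crops included, and the job is handed in when it is done.

Besides the shell and the picture viewer there is one more tool, called after "Emit:" as name(argument=value, ...), one argument or row to a line, values as JSON. step_arm: Moves the arm, as the interface text tells. Its arguments: {"type":"object","properties":{"series":{"type":"array"}},"required":["series"]}

```bash
mkdir -p pics
cat > h.py <<'E'
import numpy as np, cv2
from workcell import monitor, optics, robot
def cap(n,save=None):
    c=optics.capture(n)
    c['K']=np.array([[c['fx'],0,c['cx']],[0,c['fy'],c['cy']],[0,0,1.]]); c['R']=np.array(c['R']);c['t']=np.array(c['t'])
    c['d']=np.array(c['dist_coeffs'],float)
    if save: cv2.imwrite('pics/'+save,cv2.cvtColor(c['frame'],cv2.COLOR_RGB2BGR))
    return c
def ray(c,uv):
    p=cv2.undistortPoints(np.array(uv,float).reshape(-1,1,2),c['K'],c['d']).reshape(-1,2)
    d=np.c_[p,np.ones(len(p))]@c['R']; o=-c['R'].T@c['t']
    return o,d
def onz(c,uv,z):
    o,d=ray(c,uv); return o+d*((z-o[2])/d[:,2])[:,None]
def proj(c,X):
    return cv2.projectPoints(np.array(X,float).reshape(-1,1,3),cv2.Rodrigues(c['R'])[0],c['t'],c['K'],c['d'])[0].reshape(-1,2)
E
python3 - <<'E'
from h import *
a=cap('side','side0.png');b=cap('top','top0.png')
for c in(a,b):print(c['fx'],-c['R'].T@c['t'],c['R'][2])
print(monitor.state())
E
```

```text
467.3189391636218 [ 0.15080923 -0.85402367  0.70542203] [ 0.39281748  0.7824144  -0.48324129]
411.3475788069013 [0.5704466  0.07973689 1.17757546] [ 0.06216807  0.01120973 -0.99800274]
{'clock': 0.1, 'joints': array([ 1.18699941e+00,  1.26315800e-01, -4.04804667e-02,  1.40541574e+00,
        4.56202706e-05,  1.57080129e+00]), 'qd': array([-0.00092216, -0.00108738,  0.0023632 , -0.0008356 , -0.00137003,
       -0.00101728]), 'tau': array([ 1.00387457e-03, -4.36901128e+01,  3.53606379e+01,  1.36087174e-02,
        4.69980705e-05,  1.22324231e-07]), 'ee_pos': array([0.19643398, 0.48647296, 0.23062054]), 'tcp_rot': array([-3.14017697e+00, -4.56131993e-05,  2.75779071e+00]), 'ft_force': array([1.01983531, 0.12565082, 0.07236427]), 'torque': array([ 0.00597408,  0.02343727, -0.00783757]), 'grip_force': 0.0, 'width': 0.08552609717062368}
```

View pics/top0.png

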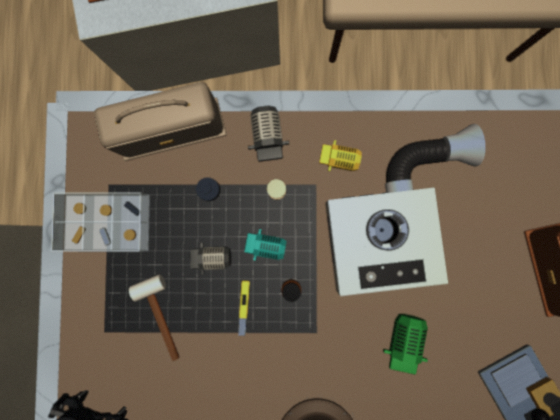

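View pics/side0.png

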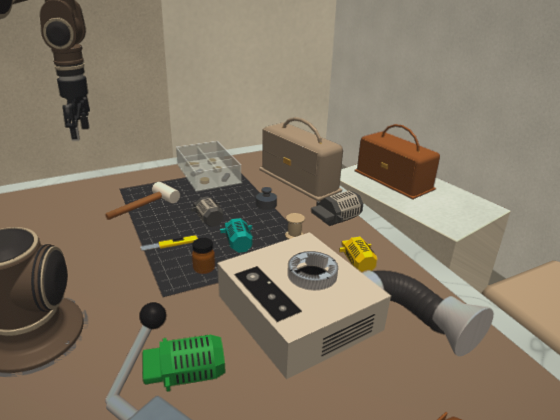

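Candidates in the top view: small grey canister with dark lid on the mat (211,258), larger grey one (267,133), turquoise (266,246), yellow (342,157) and green (408,343). Green, turquoise and yellow are excluded, so it's the smaller grey one at (211,258). I'll check that in a close crop.

Run:
```python
import cv2,numpy as np
t=cv2.imread('pics/top0.png');s=cv2.imread('pics/side0.png')
r=lambda i,x0,x1,y0,y1,w,h:cv2.resize(i[y0:y1,x0:x1],(w,h),interpolation=cv2.INTER_CUBIC)
A=r(t,180,240,235,280,400,300); B=r(s,185,235,185,223,400,300) 
C=r(t,325,450,185,300,400,300)  # 3.2, 2.609
D=r(s,210,390,225,360,400,300)  # 2.222
cv2.imwrite('pics/crop.png',np.vstack([np.hstack([A,B]),np.hstack([C,D])]))
```

```text
(no output)
```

View pics/crop.png

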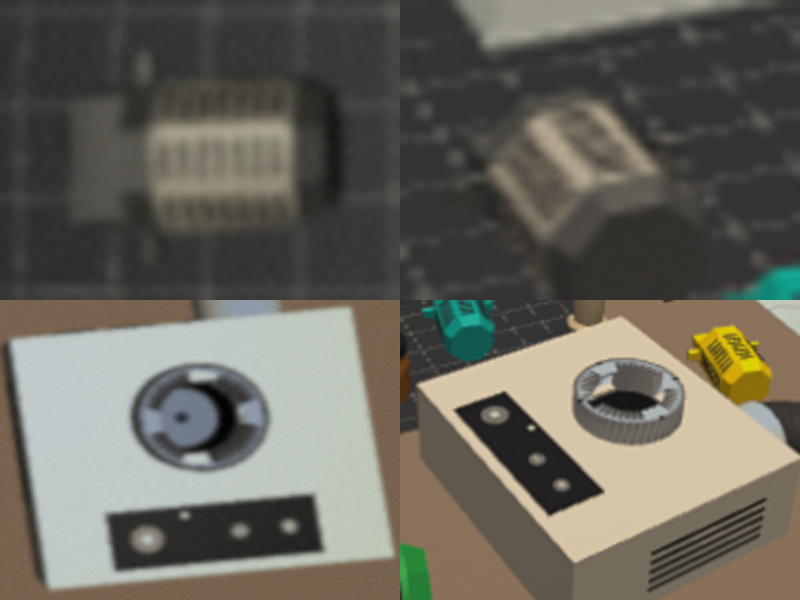

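Crop: the grey canister at (211,258) in the top view has its bar at the left (px 190–199), lugs at px 202 and foot at px 231. In the lower crops, the extractor's start key is at (371,277), the small keys at (400,273) and (415,271), and the collar at (388,230).

Run:
```python
from h import *
a=cap('side');b=cap('top')
np.set_printoptions(precision=4,suppress=True)
A=lambda x,y:(180+x/6.667-.42,235+y/6.667-.42)
print('bar end/lid/foot',onz(b,[A(70,158),A(150,157),A(340,156)],.03), 'lugs',onz(b,[A(143,55),A(150,250)],.03))
# side: foot octagon centre crop B scale 8
print('side foot', onz(a,[(185+630/8-.44-50,185+240/7.9-.44)],.03))
C=lambda x,y:(325+x/3.2-.34,185+(y-300)/2.609-.3)
D=lambda x,y:(210+(x-400)/2.222-.3,225+(y-300)/2.222-.3)
cor=onz(b,[C(10,338),C(352,308),C(393,557),C(47,588)],.1);print('corners top',cor,cor.mean(0))
print(np.linalg.norm(cor-np.roll(cor,1,0),axis=1))
e=cor[0]-cor[3]+cor[1]-cor[2];print('yaw ext',np.degrees(np.arctan2(e[1],e[0])))
ks=onz(b,[C(147,540),C(240,530),C(289,525)],.103);print('keys top',ks)
ks2=onz(a,[D(494,414),D(537,460),D(561,485)],.103);print('keys side',ks2)
for k in(ks,ks2):d=k[0]-k[2];print(np.linalg.norm(d),np.degrees(np.arctan2(d[1],d[0]))-90)
# collar rim outline: Hough-like: edge points of pale rim vs. surroundings
for c,n in((a,'side'),(b,'top')):
    pass
print('collar top',onz(b,[C(201,417)],.118)); print('collar side box',onz(a,[D(573,395),D(686,392),D(629,358)],.124))
cs=onz(a,[(210+18/2.222,225+118/2.222)],.1)
print('side corners',onz(a,[D(418,384),D(622,318),D(574,562)],.1))
```

```text
bar end/lid/foot [[0.4985 0.3509 0.03  ]
 [0.4989 0.3175 0.03  ]
 [0.4995 0.2383 0.03  ]] lugs [[0.5413 0.321  0.03  ]
 [0.4605 0.317  0.03  ]]
side foot [[0.5096 0.2662 0.03  ]]
corners top [[ 0.6574 -0.0255  0.1   ]
 [ 0.6876 -0.305   0.1   ]
 [ 0.4403 -0.3323  0.1   ]
 [ 0.4089 -0.0539  0.1   ]] [ 0.5485 -0.1792  0.1   ]
[0.2501 0.2811 0.2488 0.2802]
yaw ext 6.4066862040837
keys top [[ 0.4566 -0.1344  0.103 ]
 [ 0.4666 -0.2093  0.103 ]
 [ 0.4717 -0.2487  0.103 ]]
keys side [[ 0.4611 -0.13    0.103 ]
 [ 0.4696 -0.2071  0.103 ]
 [ 0.4744 -0.2457  0.103 ]]
0.11527775824347189 7.501197766125699
0.11649276053039224 6.564317883324165
collar top [[ 0.5781 -0.176   0.118 ]]
collar side box [[ 0.5296 -0.1584  0.124 ]
 [ 0.63   -0.1978  0.124 ]
 [ 0.6086 -0.1259  0.124 ]]
side corners [[ 0.4129 -0.0518  0.1   ]
 [ 0.659  -0.0249  0.1   ]
 [ 0.4446 -0.3292  0.1   ]]
```

Emit:
step_arm(
  series=[
    [0,0,-6.7,30,-21,0,1],
    [0,0,-6.7,30,-21,0,1],
    [0,0,-6.7,30,-21,0,1],
    [0,0,-6.7,30,-21,0,1],
    [0,0,-6.7,30,-21,0,1],
    [0,0,-6.7,30,-21,0,1],
    [0,0,-6.7,30,-21,0,1],
    [0,0,-6.7,30,-21,0,1],
  ],
)

```text
clock: 0.87
ee_pos: [0.4378, 0.3174, 0.2312]
tcp_rot: [-3.142, -0.0, 1.816]
ft_force: [0.9, 0.7, 0.1]
width: 0.0853
grip_force: 0.0
```

Emit:
step_arm(
  series=[
    [0,0,-6.7,30,-21,0,1],
    [0,0,-6.7,30,-22,0,1],
    [-6.7,0,0,0,0,-10,1],
    [-6.7,0,0,0,0,-10,1],
    [-6.7,0,0,0,0,-10,1],
    [-6.7,0,0,0,0,-10,1],
    [-6.7,0,0,0,0,-10,1],
    [-6.5,0,0,0,0,-10,1],
  ],
)

```text
clock: 1.53
ee_pos: [0.497, 0.2763, 0.1715]
tcp_rot: [-3.129, 0.702, 1.593]
ft_force: [-0.5, -0.4, -0.4]
width: 0.0852
grip_force: 0.0
```

Emit:
step_arm(
  series=[
    [0,0,0,2,-2,-30,1],
    [0,0,0,0,0,-30,1],
    [0,0,0,0,0,-30,1],
    [0,0,0,0,0,-20,1],
    [0,0,0,0,0,-20,1],
    [0,0,0,0,0,-15,1],
    [0,0,0,0,0,-10,1],
    [0,0,0,0,0,0,1],
  ],
)

```text
clock: 2.2
ee_pos: [0.4977, 0.2731, 0.014]
tcp_rot: [-3.123, 0.7, 1.596]
ft_force: [0.1, 0.7, 0.7]
width: 0.0853
grip_force: 0.0
```

Emit:
step_arm(
  series=[
    [0,0,0,0,0,0,0],
    [0,0,0,0,0,0,0],
    [0,0,0,0,0,0,0],
    [0,0,0,0,0,0,0],
    [0,0,0,0,0,0,0],
    [0,0,0,0,0,0,0],
    [0,0,0,0,0,0,0],
    [0,0,0,0,0,0,0],
  ],
)

```text
clock: 2.87
ee_pos: [0.4993, 0.2745, 0.0177]
tcp_rot: [-3.13, 0.697, 1.592]
ft_force: [0.6, 2.6, 6.7]
width: 0.0589
grip_force: 65.4
```

Run:
```python
from h import *
a=cap('side');b=cap('top')
f=lambda c,x0,x1,y0,y1:cv2.resize(cv2.cvtColor(c['frame'],cv2.COLOR_RGB2BGR)[y0:y1,x0:x1],(400,400))
cv2.imwrite('pics/grasp.png',np.hstack([f(a,150,270,130,250),f(b,150,270,200,320)]))
s=monitor.state();print(s['width'],s['grip_force'],s['ft_force'])
```

```text
0.059122889191541864 65.4082774487324 [0.45445082 3.31684122 6.53794029]
```

View pics/grasp.png

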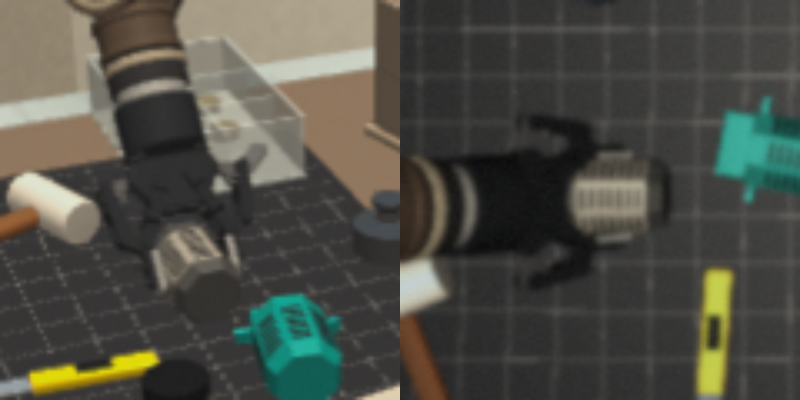

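The grip is good: two fingers sit across the canister, width 59 mm. Next I lift it and tip it upright.

Emit:
step_arm(
  series=[
    [0,0,0,0,0,20,0],
    [0,0,0,0,0,40,0],
    [6.43,0,0,0,6,40,0],
    [6.43,0,0,0,6,20,0],
    [6.43,0,0,0,6,0,0],
    [6.43,0,0,0,6,0,0],
    [6.43,0,0,0,6,0,0],
    [6.43,0,0,0,6,0,0],
  ],
)

```text
clock: 3.63
ee_pos: [0.4985, 0.3103, 0.1374]
tcp_rot: [3.14, 0.018, 1.589]
ft_force: [-0.7, -1.2, -4.2]
width: 0.0591
grip_force: 65.5
```

Emit:
step_arm(
  series=[
    [6.43,0,0,-3,6,0,0],
    [6.43,0,0,-3,6,0,0],
    [6.43,0,0,-3,6,0,0],
    [6.43,0,0,-3,6,0,0],
    [6.43,0,0,-3,6,0,0],
    [6.43,0,0,-3,6,0,0],
    [6.43,0,0,0,6,0,0],
    [6.43,0,0,0,0,0,0],
  ],
)

```text
clock: 4.3
ee_pos: [0.4799, 0.3516, 0.1368]
tcp_rot: [3.119, -0.877, 1.6]
ft_force: [0.2, 0.7, -3.9]
width: 0.0592
grip_force: 65.6
```

Emit:
step_arm(
  series=[
    [0,0,0,0,0,-20,0],
    [0,0,0,0,0,-20,0],
    [0,0,0,0,0,-20,0],
    [0,0,0,0,0,-10,0],
    [0,0,0,0,0,0,0],
    [0,0,0,0,0,0,0],
    [0,0,0,0,0,0,0],
    [0,0,0,0,0,0,0],
  ],
)

```text
clock: 4.97
ee_pos: [0.4814, 0.3522, 0.0678]
tcp_rot: [3.117, -0.873, 1.601]
ft_force: [0.3, 1.3, -3.0]
width: 0.0594
grip_force: 65.6
```

Run:
```python
from h import *
a=cap('side');b=cap('top')
f=lambda c,x0,x1,y0,y1:cv2.resize(cv2.cvtColor(c['frame'],cv2.COLOR_RGB2BGR)[y0:y1,x0:x1],(400,400))
cv2.imwrite('pics/up.png',np.hstack([f(a,140,260,110,230),f(b,130,250,180,300)]))
s=monitor.state();print(s)
```

```text
{'clock': 5.0667, 'joints': array([ 0.25537165,  0.15714837, -0.64522812,  0.47387656,  0.83525609,
        1.9388022 ]), 'qd': array([ 0.00074394,  0.00286213, -0.00570667, -0.00286403, -0.00057384,
       -0.00021864]), 'tau': array([-4.81505544e-03, -4.30286908e+01,  3.25555301e+01, -2.86481671e+00,
        2.87719421e+00,  1.94762197e-04]), 'ee_pos': array([0.48126527, 0.35209247, 0.06761424]), 'tcp_rot': array([ 3.11729213, -0.87332546,  1.60096521]), 'ft_force': array([ 0.13856504, -0.51468685, -2.86647694]), 'torque': array([-1.17446924e+00,  1.36197148e-02,  8.40467867e-04]), 'grip_force': 65.64304540632293, 'width': 0.05909331248961468}
```

View pics/up.png

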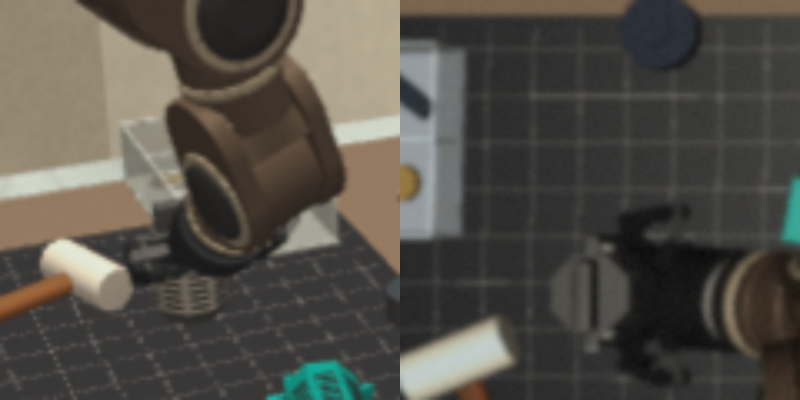

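Emit:
step_arm(
  series=[
    [0,0,0,0,0,-15,0],
    [0,0,0,0,0,-10,0],
    [0,0,0,0,0,-3,0],
    [0,0,0,0,0,-1,0],
    [0,0,0,0,0,-1,0],
    [0,0,0,0,0,0,0],
    [0,0,0,0,0,0,0],
    [0,0,0,0,0,0,0],
  ],
)

```text
clock: 5.73
ee_pos: [0.4809, 0.3519, 0.0368]
tcp_rot: [3.119, -0.873, 1.599]
ft_force: [-0.7, -0.0, -2.8]
width: 0.0593
grip_force: 65.8
```

Emit:
step_arm(
  series=[
    [0,0,0,0,0,-1,0],
    [0,0,0,0,0,0,0],
    [0,0,0,0,0,-1,0],
    [0,0,0,0,0,0,0],
    [0,0,0,0,0,0,0],
    [0,0,0,0,0,0,0],
    [0,0,0,0,0,0,0],
    [0,0,0,0,0,0,0],
  ],
)

```text
clock: 6.4
ee_pos: [0.4806, 0.3518, 0.0343]
tcp_rot: [3.121, -0.873, 1.598]
ft_force: [0.6, -0.5, -2.3]
width: 0.0591
grip_force: 65.8
```

Emit:
step_arm(
  series=[
    [0,0,0,0,0,-1,0],
    [0,0,0,0,0,0,0],
    [0,0,0,0,0,-1,0],
    [0,0,0,0,0,0,0],
    [0,0,0,0,0,0,0],
    [0,0,0,0,0,0,0],
    [0,0,0,0,0,0,0],
    [0,0,0,0,0,0,0],
  ],
)

```text
clock: 7.07
ee_pos: [0.4807, 0.352, 0.0328]
tcp_rot: [3.12, -0.874, 1.599]
ft_force: [-0.8, -0.5, 1.8]
width: 0.0594
grip_force: 66.1
```

Emit:
step_arm(
  series=[
    [0,0,0,0,0,0,1],
    [0,0,0,0,0,0,1],
    [0,0,0,0,0,0,1],
    [0,0,0,0,0,0,1],
    [0,0,0,0,0,0,1],
    [0,0,0,0,0,0,1],
    [0,0,0,0,-8,6,1],
    [0,0,0,0,-8,6,1],
  ],
)

```text
clock: 7.73
ee_pos: [0.48, 0.3357, 0.044]
tcp_rot: [3.122, -0.873, 1.598]
ft_force: [0.3, -0.2, 0.1]
width: 0.0856
grip_force: 0.0
```

Emit:
step_arm(
  series=[
    [0,0,0,0,-20,17,1],
    [0,0,0,0,-23,20,1],
    [0,0,0,0,-23,20,1],
    [0,0,0,0,-10,35,1],
    [0,0,0,0,0,35,1],
    [0,0,0,0,0,30,1],
    [0,0,0,0,0,20,1],
    [0,0,0,0,0,0,1],
  ],
)

```text
clock: 8.4
ee_pos: [0.4826, 0.2599, 0.2266]
tcp_rot: [3.108, -0.874, 1.608]
ft_force: [1.3, 0.7, 0.3]
width: 0.0856
grip_force: 0.0
```

Run:
```python
from h import *
a=cap('side','s2.png');b=cap('top','t2.png')
f=lambda c,x0,x1,y0,y1:cv2.resize(cv2.cvtColor(c['frame'],cv2.COLOR_RGB2BGR)[y0:y1,x0:x1],(400,400),interpolation=cv2.INTER_CUBIC)
cv2.imwrite('pics/stand.png',np.hstack([f(a,150,250,130,230),f(b,160,220,225,285)]))
s=monitor.state();print(s['ee_pos'],s['tcp_rot'],s['joints'])
print(proj(b,[.48,.34,.11]),proj(a,[.48,.34,.11]))
```

```text
[0.48098476 0.25970641 0.22187542] [ 3.11747254 -0.87253981  1.6005023 ] [ 0.06921765  0.04806641 -0.37988073  1.05848924  0.86978623  1.6607622 ]
[[186.84943129 267.43574771]] [[194.21071575 181.37020295]]
```

View pics/stand.png

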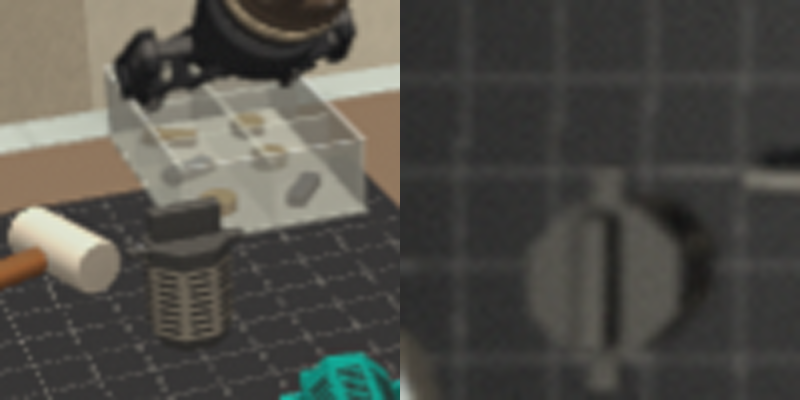

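Upright. In the top crop the lid centre is at about px (190.2,266.6), and the bar runs up and down in the image, along world x. I'll locate the bar and work out the move to it.

Run:
```python
from h import *
np.set_printoptions(precision=4,suppress=True)
a=cap('side');b=cap('top')
q=lambda x,y:(160+x/6.667-.42,225+y/6.667-.42)
print('lid',onz(b,[q(205,278)],.084),'lugs',onz(b,[q(207,178),q(200,388)],.08))
print('bar',onz(b,[q(193,212),q(193,348)],.11))
S=lambda x,y:(150+x/4-.38,130+y/4-.38)
print('side bar top mid',onz(a,[S(149,212),S(219,203)],.11))
print('side foot', onz(a,[S(152,322),S(226,330)],.012))
from scipy.spatial.transform import Rotation as T
s=monitor.state();R=T.from_euler('xyz',s['tcp_rot'])
print(R.as_matrix(),s['ee_pos'])
# desired: z down, closing(y) near world +-y
for c in(90,-90):
    cy=np.array([np.cos(np.radians(c)),np.sin(np.radians(c)),0]);z=np.array([0,0,-1.])
    D=T.from_matrix(np.c_[np.cross(cy,z),cy,z]);print(c,np.degrees((D*R.inv()).as_rotvec()))
```

```text
lid [[0.4808 0.3372 0.084 ]] lugs [[0.5201 0.3379 0.08  ]
 [0.4372 0.3394 0.08  ]]
bar [[0.5084 0.3361 0.11  ]
 [0.4561 0.3353 0.11  ]]
side bar top mid [[0.4581 0.3403 0.11  ]
 [0.5092 0.3349 0.11  ]]
side foot [[0.4578 0.3539 0.012 ]
 [0.505  0.3205 0.012 ]]
[[-0.0163  0.9999 -0.0011]
 [ 0.6428  0.0114  0.766 ]
 [ 0.7659  0.0118 -0.6429]] [0.48   0.2597 0.22  ]
90 [-39.2213 -38.6787  82.8369]
-90 [-38.8467  39.3916 -84.6116]
```

Emit:
step_arm(
  series=[
    [-2.8,-2.763,5.917,0,0,5,1],
    [-2.8,-2.763,5.917,0,0,5,1],
    [-2.8,-2.763,5.917,0,6,5,1],
    [-2.8,-2.763,5.917,0,7,5,1],
    [-2.8,-2.763,5.917,0,7,0,1],
    [-2.8,-2.763,5.917,0,7,0,1],
    [-2.8,-2.763,5.917,0,7,0,1],
    [-2.8,-2.763,5.917,0,7,0,1],
  ],
)

```text
clock: 9.27
ee_pos: [0.4805, 0.3009, 0.2393]
tcp_rot: [2.948, -0.357, 2.554]
ft_force: [-0.3, 0.2, 0.2]
width: 0.0854
grip_force: 0.0
```

Emit:
step_arm(
  series=[
    [-2.8,-2.763,5.917,0,7,0,1],
    [-2.8,-2.763,5.917,0,7,0,1],
    [-2.8,-2.763,5.917,0,7,0,1],
    [-2.8,-2.763,5.917,0,7,0,1],
    [-2.8,-2.763,5.917,1,7,0,1],
    [-2.8,-2.763,5.917,1,2,0,1],
    [0,0,0,0,0,0,1],
    [0,0,0,0,0,0,1],
  ],
)

```text
clock: 9.93
ee_pos: [0.4815, 0.3385, 0.2397]
tcp_rot: [3.141, -0.004, -3.14]
ft_force: [-0.6, -0.1, 1.1]
width: 0.0854
grip_force: 0.0
```

Emit:
step_arm(
  series=[
    [0,0,0,0,-1,-30,1],
    [0,0,0,0,0,-35,1],
    [0,0,0,0,0,-35,1],
    [0,0,0,0,0,-25,1],
    [0,0,0,0,0,-15,1],
    [0,0,0,0,0,-8,1],
    [0,0,0,0,0,-3,1],
    [0,0,0,0,0,0,1],
  ],
)

```text
clock: 10.6
ee_pos: [0.4827, 0.3361, 0.0898]
tcp_rot: [3.14, -0.002, 3.141]
ft_force: [-0.1, 0.7, -0.1]
width: 0.0855
grip_force: 0.0
```

Emit:
step_arm(
  series=[
    [0,0,0,0,0,0,0.6],
    [0,0,0,0,0,0,0.5],
    [0,0,0,0,0,0,0.4],
    [0,0,0,0,0,0,0.3],
    [0,0,0,0,0,0,0.2],
    [0,0,0,0,0,0,0.1],
    [0,0,0,0,0,0,0],
    [0,0,0,0,0,0,0],
  ],
)

```text
clock: 11.27
ee_pos: [0.4828, 0.3372, 0.0907]
tcp_rot: [3.139, 0.0, -3.14]
ft_force: [0.1, 1.4, 2.3]
width: 0.0125
grip_force: 59.8
```

Emit:
step_arm(
  series=[
    [0,0,0,0,0,0,0],
    [0,0,0,0,0,0,0],
    [0,0,0,0,0,0,0],
    [0,0,0,0,0,0,0],
    [0,0,0,0,0,0,0],
    [0,0,0,0,0,0,0],
    [0,0,0,0,0,0,0],
    [0,0,0,0,0,0,0],
  ],
)

```text
clock: 11.93
ee_pos: [0.4829, 0.3372, 0.0908]
tcp_rot: [3.139, 0.0, -3.14]
ft_force: [-0.5, 3.2, 6.1]
width: 0.0132
grip_force: 60.2
```

Emit:
step_arm(
  series=[
    [0,0,0,0,0,20,0],
    [0,0,0,0,0,40,0],
    [0,0,0,0,0,40,0],
    [0,0,0,0,0,40,0],
    [0,0,0,0,-10,30,0],
    [0,0,0,4,-20,0,0],
    [0,0,0,7,-35,0,0],
    [0,0,0,7,-35,0,0],
  ],
)

```text
clock: 12.6
ee_pos: [0.5002, 0.2359, 0.2593]
tcp_rot: [-3.141, -0.002, -3.138]
ft_force: [1.1, -0.3, -3.3]
width: 0.0125
grip_force: 59.2
```

Emit:
step_arm(
  series=[
    [0,0,-0.6,7,-37,0,0],
    [0,0,-0.6,7,-37,0,0],
    [0,0,-0.6,7,-37,0,0],
    [0,0,-0.6,7,-37,0,0],
    [0,0,-0.6,7,-37,0,0],
    [0,0,-0.6,7,-37,0,0],
    [0,0,0,7,-37,0,0],
    [0,0,0,7,-37,0,0],
  ],
)

```text
clock: 13.27
ee_pos: [0.5555, -0.0614, 0.2588]
tcp_rot: [3.141, -0.004, 3.08]
ft_force: [2.1, 0.6, -3.3]
width: 0.0126
grip_force: 59.2
```

Emit:
step_arm(
  series=[
    [0,0,0,7,-37,0,0],
    [0,0,0,7,-37,0,0],
    [0,0,0,5,-30,0,0],
    [0,0,0,4,-13,0,0],
    [0,0,0,0,0,0,0],
    [0,0,0,0,0,0,0],
    [0,0,0,0,0,0,0],
    [0,0,0,0,0,0,0],
  ],
)

```text
clock: 13.93
ee_pos: [0.5793, -0.1749, 0.2601]
tcp_rot: [3.14, -0.002, 3.082]
ft_force: [-0.3, -0.2, -3.3]
width: 0.0126
grip_force: 59.3
```

Run:
```python
from h import *
a=cap('side','s3.png');b=cap('top','t3.png')
f=lambda c,x0,x1,y0,y1:cv2.resize(cv2.cvtColor(c['frame'],cv2.COLOR_RGB2BGR)[y0:y1,x0:x1],(400,600),interpolation=cv2.INTER_CUBIC)
cv2.imwrite('pics/over.png',np.hstack([f(a,260,360,160,310),f(b,335,435,150,300)]))
s=monitor.state();print(s['ee_pos'],s['tcp_rot'],s['joints'])
x=s['ee_pos'];print(proj(a,[x,x-[0,0,.0068],x-[0,0,.0768],x-[0,0,.0908],[.58,-.176,.124]]))
```

```text
[ 0.57944913 -0.17490446  0.26049472] [ 3.14012592e+00 -6.52483168e-04  3.08186969e+00] [-2.93772274e-01  2.86705530e-01  2.23369217e-01  1.50843487e+00
  1.27542464e-03 -2.34049452e-01]
[[316.69153599 209.41439415]
 [316.45742073 212.43108947]
 [314.12540158 242.25801939]
 [313.67570261 247.96395364]
 [312.73054984 266.23469962]]
```

View pics/over.png

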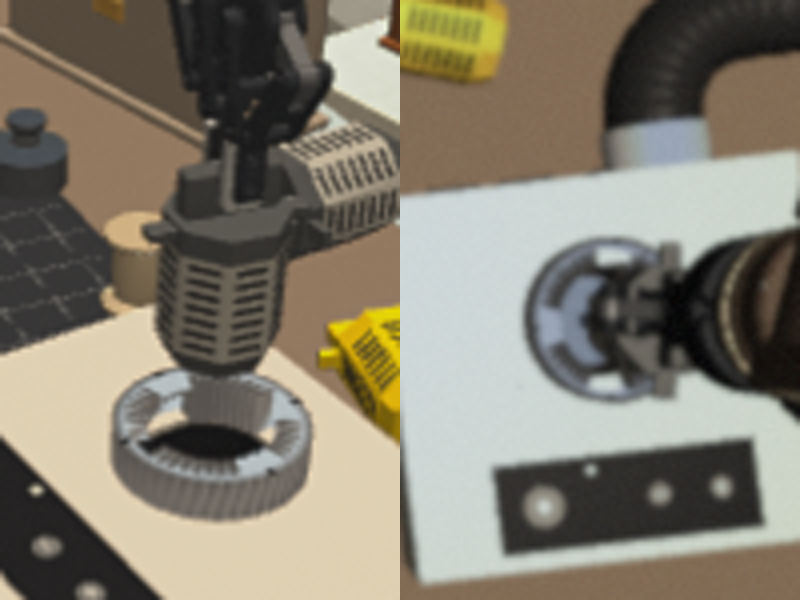

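In the crops the canister hangs upright over the collar. Side view: canister middle px 315 and rim middle px 313, both as predicted. Top view: lug ends at crop (672,243) and (663,397).

Run:
```python
from h import *
np.set_printoptions(precision=4,suppress=True)
a=cap('side');b=cap('top')
q=lambda x,y:(335+(x-400)/4-.38,150+y/4-.38)
s=lambda x,y:(260+x/4-.38,160+y/4-.38)
l=onz(b,[q(672,243),q(663,397)],.2477);print(l,l.mean(0))
n=onz(b,[q(608,260),q(602,383)],.118);print('slots',n,n.mean(0),np.degrees(np.arctan2(*(n[0]-n[1])[1::-1])))
n=onz(b,[q(540,325),q(672,318)],.118);print(n)
print('side slots',onz(a,[s(265,465),s(165,385),s(295,408),s(135,432)],.122))
print('side lugs',onz(a,[s(145,231),s(315,238)],.2477))
```

```text
[[ 0.6204 -0.1794  0.2477]
 [ 0.5339 -0.1729  0.2477]] [ 0.5771 -0.1761  0.2477]
slots [[ 0.6164 -0.1744  0.118 ]
 [ 0.5377 -0.1694  0.118 ]] [ 0.577  -0.1719  0.118 ] -3.6289794972016005
[[ 0.5746 -0.1304  0.118 ]
 [ 0.5792 -0.2147  0.118 ]]
side slots [[ 0.5897 -0.2138  0.122 ]
 [ 0.5766 -0.13    0.122 ]
 [ 0.6304 -0.1772  0.122 ]
 [ 0.5418 -0.1614  0.122 ]]
side lugs [[ 0.5382 -0.1669  0.2477]
 [ 0.6114 -0.2058  0.2477]]
```

Emit:
step_arm(
  series=[
    [0,0,0,1,0,-20,0],
    [0,0,0,0,0,-15,0],
    [0,0,0,0,0,-8,0],
    [0,0,0,0,0,-5,0],
    [0,0,0,0,0,-5,0],
    [0,0,0,0,0,-5,0],
    [0,0,0,0,0,0,0],
    [0,0,0,0,0,0,0],
  ],
)

```text
clock: 14.8
ee_pos: [0.5807, -0.1762, 0.2025]
tcp_rot: [3.14, -0.0, 3.08]
ft_force: [0.3, 0.3, -3.4]
width: 0.0126
grip_force: 59.1
```

Emit:
step_arm(
  series=[
    [0,0,0,0,0,-3,0],
    [0,0,0,0,0,-3,0],
    [0,0,0,0,0,-3,0],
    [0,0,0,0,0,-3,0],
    [0,0,0,0,0,-3,0],
    [0,0,0,0,0,0,0],
    [0,0,0,0,0,0,0],
    [0,0,0,0,0,0,0],
  ],
)

```text
clock: 15.47
ee_pos: [0.5806, -0.1762, 0.1873]
tcp_rot: [3.14, -0.001, 3.08]
ft_force: [0.3, 0.2, -3.3]
width: 0.0126
grip_force: 59.2
```

Emit:
step_arm(
  series=[
    [0,0,0,0,0,-5,0],
    [0,0,0,0,0,-5,0],
    [0,0,0,0,0,-5,0],
    [0,0,0,0,0,-5,0],
    [0,0,0,0,0,-5,0],
    [0,0,0,0,0,-5,0],
    [0,0,0,0,0,-5,0],
    [0,0,0,0,0,-5,0],
  ],
)

```text
clock: 16.13
ee_pos: [0.5805, -0.1762, 0.1467]
tcp_rot: [3.14, -0.001, 3.08]
ft_force: [-0.3, -0.0, -3.0]
width: 0.0126
grip_force: 59.3
```

Emit:
step_arm(
  series=[
    [0,0,0,0,0,-2,0],
    [0,0,0,0,0,-2,0],
    [0,0,0,0,0,-2,0],
    [0,0,0,0,0,-1,0],
    [0,0,0,0,0,-1,0],
    [0,0,0,0,0,0,0],
    [0,0,0,0,0,0,0],
    [0,0,0,0,0,0,0],
  ],
)

```text
clock: 16.8
ee_pos: [0.5807, -0.1762, 0.1396]
tcp_rot: [3.14, -0.0, 3.08]
ft_force: [0.1, 0.8, -1.5]
width: 0.0126
grip_force: 59.4
```

Emit:
step_arm(
  series=[
    [0,0,0,0,0,-2,0],
    [0,0,0,0,0,-2,0],
    [0,0,0,0,0,-2,0],
    [0,0,0,0,0,-2,0],
    [0,0,0,0,0,-2,0],
    [0,0,0,0,0,0,0],
    [0,0,0,0,0,0,0],
    [0,0,0,0,0,0,0],
  ],
)

```text
clock: 17.47
ee_pos: [0.5808, -0.1762, 0.1298]
tcp_rot: [3.14, 0.0, 3.08]
ft_force: [0.0, 1.1, 4.1]
width: 0.0129
grip_force: 60.4
```

Emit:
step_arm(
  series=[
    [0,0,0,0,0,-2,0],
    [0,0,0,0,0,-2,0],
    [0,0,0,0,0,-2,0],
    [0,0,0,0,0,-2,0],
    [0,0,0,0,0,-1,0],
    [0,0,0,0,0,0,0],
    [0,0,0,0,0,0,0],
    [0,0,0,0,0,0,0],
  ],
)

```text
clock: 18.13
ee_pos: [0.581, -0.1762, 0.1217]
tcp_rot: [3.14, 0.001, 3.08]
ft_force: [-2.5, 1.2, 10.7]
width: 0.0127
grip_force: 61.1
```

Emit:
step_arm(
  series=[
    [0,0,-2,0,0,0,0],
    [0,0,-4,0,0,0,0],
    [0,0,-5,0,0,0,0],
    [0,0,-5,0,0,0,0],
    [0,0,-5,0,0,0,0],
    [0,0,-5,0,0,0,0],
    [0,0,-4,0,0,0,0],
    [0,0,0,0,0,0,0],
  ],
)

```text
clock: 18.8
ee_pos: [0.5815, -0.1766, 0.122]
tcp_rot: [3.14, 0.003, 2.554]
ft_force: [-1.1, 0.8, 9.8]
width: 0.0129
grip_force: 61.1
```

Turned 30° smoothly. 50° to go.

Emit:
step_arm(
  series=[
    [0,0,-4,0,0,0,0],
    [0,0,-5,0,0,0,0],
    [0,0,-5,0,0,0,0],
    [0,0,-5,0,0,0,0],
    [0,0,-5,0,0,0,0],
    [0,0,-5,0,0,0,0],
    [0,0,-1,0,0,0,0],
    [0,0,0,0,0,0,0],
  ],
)

```text
clock: 19.47
ee_pos: [0.5815, -0.1765, 0.122]
tcp_rot: [3.138, 0.002, 2.032]
ft_force: [-1.1, 1.3, 10.7]
width: 0.0128
grip_force: 61.1
```

Emit:
step_arm(
  series=[
    [0,0,-5,0,0,0,0],
    [0,0,-5,0,0,0,0],
    [0,0,-4,0,0,0,0],
    [0,0,-3,0,0,0,0],
    [0,0,-2,0,0,0,0],
    [0,0,-1,0,0,0,0],
    [0,0,0,0,0,0,0],
    [0,0,0,0,0,0,0],
  ],
)

```text
clock: 20.13
ee_pos: [0.5811, -0.1767, 0.1218]
tcp_rot: [3.138, 0.001, 1.684]
ft_force: [-1.0, 0.1, 9.9]
width: 0.0127
grip_force: 61.1
```

```bash
python3 -c "
from h import *
s=monitor.state();print(s['tcp_rot'],s['ee_pos'],s['ft_force'],s['torque'])"
```

```text
[3.13831161e+00 9.58480600e-04 1.68370535e+00] [ 0.58112552 -0.17670686  0.12181734] [-0.97756826  0.10722047  9.94234323] [ 0.11837457  0.68621283 -0.02900827]
```

Emit:
step_arm(
  series=[
    [0,0,0,0,0,1,0],
    [0,0,0,0,0,1,0],
    [0,0,0,0,0,1,0],
    [0,0,0,0,0,1,0],
    [0,0,0,0,0,1,0],
    [0,0,0,0,0,1,0],
    [0,0,0,0,0,0,0],
    [0,0,0,0,0,0,0],
  ],
)

```text
clock: 20.8
ee_pos: [0.581, -0.1766, 0.1272]
tcp_rot: [3.139, 0.001, 1.684]
ft_force: [-1.3, 0.4, 7.3]
width: 0.0125
grip_force: 60.6
```

Emit:
step_arm(
  series=[
    [0,0,0,0,0,1,0],
    [0,0,0,0,0,1,0],
    [0,0,0,0,0,0,0],
    [0,0,0,0,0,0,0],
    [0,0,0,0,0,0,0],
    [0,0,0,0,0,0,0],
    [0,0,0,0,0,0,0],
    [0,0,0,0,0,0,0],
  ],
)

```text
clock: 21.47
ee_pos: [0.5809, -0.1765, 0.1285]
tcp_rot: [3.14, 0.0, 1.684]
ft_force: [0.7, -2.1, 4.6]
width: 0.0123
grip_force: 60.4
```

Emit:
step_arm(
  series=[
    [0,0,0,0,0,1,0],
    [0,0,0,0,0,1,0],
    [0,0,0,0,0,0,0],
    [0,0,0,0,0,0,0],
    [0,0,0,0,0,0,0],
    [0,0,0,0,0,0,0],
    [0,0,0,0,0,0,0],
    [0,0,0,0,0,0,0],
  ],
)

```text
clock: 22.13
ee_pos: [0.5808, -0.1765, 0.1287]
tcp_rot: [3.141, -0.001, 1.684]
ft_force: [5.2, -3.3, -5.6]
width: 0.0126
grip_force: 59.4
```

Pulling up hits a hard stop, so it is locked at about 86 mm. Next I release and go up.

Emit:
step_arm(
  series=[
    [0,0,0,0,0,-1.5,0],
    [0,0,0,0,0,0,0],
    [0,0,0,0,0,0,0.6],
    [0,0,0,0,0,0,0.6],
    [0,0,0,0,0,0,0.6],
    [0,0,0,0,0,0,0.6],
    [0,0,0,0,0,10,0.6],
    [0,0,0,0,0,15,0.6],
  ],
)

```text
clock: 22.8
ee_pos: [0.5795, -0.1757, 0.1529]
tcp_rot: [-3.14, -0.002, 1.684]
ft_force: [1.2, 0.5, 0.8]
width: 0.0513
grip_force: 0.0
```

Emit:
step_arm(
  series=[
    [0,0,0,0,0,30,0.6],
    [0,0,0,-15,0,30,0],
    [0,0,0,-30,10,10,0],
    [0,0,0,-30,15,0,0],
    [0,0,0,-30,15,0,0],
    [0,0,0,-17,5,0,0],
    [0,0,0,0,0,0,0],
    [0,0,0,0,0,0,0],
  ],
)

```text
clock: 23.47
ee_pos: [0.4583, -0.131, 0.2252]
tcp_rot: [3.138, 0.0, 1.684]
ft_force: [0.7, -1.0, 0.4]
width: 0.0005
grip_force: 0.0
```

Run:
```python
from h import *
a=cap('side');b=cap('top')
f=lambda c,x0,x1,y0,y1:cv2.resize(cv2.cvtColor(c['frame'],cv2.COLOR_RGB2BGR)[y0:y1,x0:x1],(400,500),interpolation=cv2.INTER_CUBIC)
cv2.imwrite('pics/home.png',np.hstack([f(a,225,345,170,320),f(b,330,430,175,300)]))
s=monitor.state();print(s['ee_pos'],s['ft_force'],s['width'])
```

```text
[ 0.45934516 -0.1314296   0.22430839] [ 0.75685485 -0.41416596  0.07185824] -0.00031428266792429116
```

View pics/home.png

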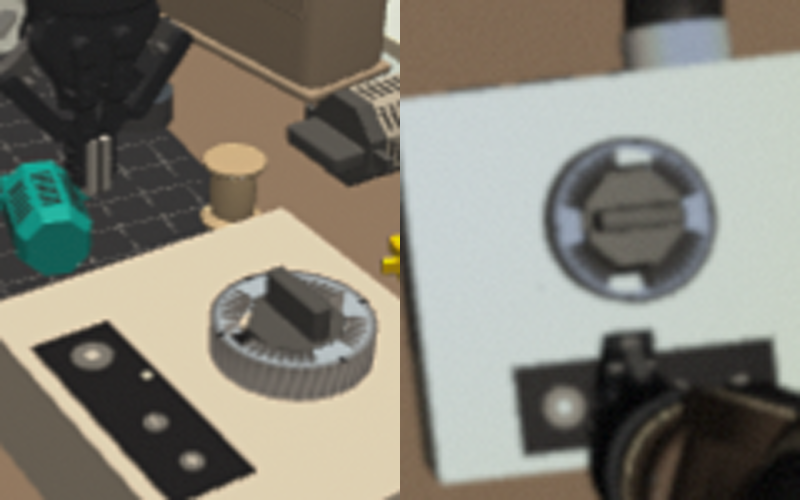

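The cartridge sits home with its bar along the extractor's y axis. The shut fingers are over the start key, so I go down.

Emit:
step_arm(
  series=[
    [0,0,0,0,0,-30,0],
    [0,0,0,0,0,-30,0],
    [0,0,0,0,0,-25,0],
    [0,0,0,0,0,-15,0],
    [0,0,0,0,0,-10,0],
    [0,0,0,0,0,-4,0],
    [0,0,0,0,0,-2,0],
    [0,0,0,0,0,0,0],
  ],
)

```text
clock: 24.23
ee_pos: [0.4593, -0.1314, 0.1081]
tcp_rot: [3.14, -0.001, 1.684]
ft_force: [-0.2, 0.1, 0.5]
width: -0.0001
grip_force: 0.0
```

Emit:
step_arm(
  series=[
    [0,0,0,0,0,-2,0],
    [0,0,0,0,0,-1,0],
    [0,0,0,0,0,-1,0],
    [0,0,0,0,0,-1,0],
    [0,0,0,0,0,0,0],
    [0,0,0,0,0,0,0],
    [0,0,0,0,0,0,0],
    [0,0,0,0,0,0,0],
  ],
)

```text
clock: 24.9
ee_pos: [0.4588, -0.1313, 0.103]
tcp_rot: [3.14, -0.0, 1.684]
ft_force: [0.9, -0.4, 1.8]
width: 0.0004
grip_force: 0.5
```

Emit:
step_arm(
  series=[
    [0,0,0,0,0,-1,0],
    [0,0,0,0,0,-1,0],
    [0,0,0,0,0,0,0],
    [0,0,0,0,0,0,0],
    [0,0,0,0,0,0,0],
    [0,0,0,0,0,0,0],
    [0,0,0,0,0,0,0],
    [0,0,0,0,0,0,0],
  ],
)

```text
clock: 25.57
ee_pos: [0.4588, -0.1313, 0.1017]
tcp_rot: [3.139, -0.0, 1.684]
ft_force: [-1.4, 0.5, 8.4]
width: -0.0001
grip_force: 4.0
```

Emit:
step_arm(
  series=[
    [0,0,0,0,0,-1,0],
    [0,0,0,0,0,0,0],
    [0,0,0,0,0,0,0],
    [0,0,0,0,0,0,0],
    [0,0,0,0,0,0,0],
    [0,0,0,0,0,0,0],
    [0,0,0,0,0,0,0],
    [0,0,0,0,0,0,0],
  ],
)

```text
clock: 26.23
ee_pos: [0.4589, -0.1313, 0.1017]
tcp_rot: [3.138, 0.0, 1.684]
ft_force: [-4.9, 2.0, 14.1]
width: 0.0004
grip_force: 7.5
```

Emit:
step_arm(
  series=[
    [0,0,0,0,0,5,0],
    [0,0,0,0,0,20,0],
    [0,0,0,0,0,30,0],
    [0,0,0,0,0,30,0],
    [0,0,0,-10,20,20,0],
    [0,0,0,-10,30,0,0],
    [0,0,0,-10,30,0,0],
    [0,0,0,0,20,0,0],
  ],
)

```text
clock: 26.9
ee_pos: [0.4269, -0.0297, 0.2052]
tcp_rot: [3.14, -0.001, 1.684]
ft_force: [-0.5, 0.3, -0.9]
width: -0.0
grip_force: 0.0
```

Run:
```python
from h import *
b=cap('top');a=cap('side')
f=lambda c,x0,x1,y0,y1:cv2.resize(cv2.cvtColor(c['frame'],cv2.COLOR_RGB2BGR)[y0:y1,x0:x1],(400,500),interpolation=cv2.INTER_CUBIC)
cv2.imwrite('pics/end.png',np.hstack([f(a,225,345,170,320),f(b,330,430,175,300)]))
```

```text
(no output)
```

View pics/end.png

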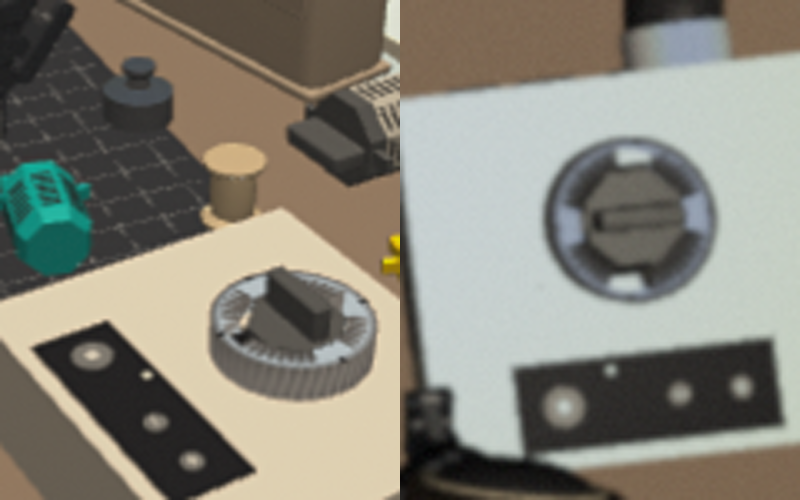

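The cartridge is still locked home, the key was pressed with 14 N, and the arm is clear of everything. I'm handing in.

```bash
python3 -c "
from workcell import robot
print(robot.job_done())"
```

```text
the job is handed in; nothing more can be done
None
```

The cartridge is locked home in the collar (by my measurements about 86 mm below the rim, bar along the extractor's y axis), the start key was then pressed with about 14 N, and the job is handed in at about 27 s; no verdict came back.

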